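# Set the book on the reading rest and hold its page keeper open

## Task

Set the small hardback that stands on the desk onto the sloped ledge of the wooden reading rest, centred, behind the steel bar of the page keeper and leaning against the back panel, and let go of it. Then pull the spring-loaded page keeper outward by its upright post until its pointer blade stands over the small index tab, and keep holding it there: the program finishes while holding the keeper out, so that the reader can open the cover. Leave everything else on the desk where it is.

Things in the scene. Friction and masses are not known exactly. Their poses are not given: they have to be found in the camera images.
- book: Small closed hardback, grey cloth cover, standing upright on the desk: 26 mm thick (its x), 105 mm wide (its y), 145 mm tall (its z), about 0.25 kg. Origin at the centre of its underside; z up along the book. Either cover may face the reader.
- book_top (a point): Centre of the book's top edge, 145 mm above its origin.
- rest: Wooden reading rest fixed to the desk, base 120 mm deep, 140 wide; a track beam (34 deep, 45 high) runs out to y = 250 mm. Origin under the base's centre, on the desk; z up, +x to the reader (away from the robot), +y out along the track. The back panel (130 wide, reaching 85 mm up the slope) reclines 0.26 rad from vertical, top towards -x. The ledge is square to it, so it slopes down to the panel.
- rest_seat (a point): On the ledge, mid width, 13 mm in front of the back panel: where the centre of the book's underside lies when seated. Axes as the rest (not reclined). The ledge is 130 mm wide, and 42 mm deep from the panel to an 8 mm high lip at its front; ledge and panel face meet along y at x = -23, z = 45 mm in the rest's frame.
- keeper: Steel page keeper: a carriage that slides along the rest's +y on the track beam, with an upright square post, a bar and a pointer blade. Sprung: pulling takes 3 N at home plus 1 N per 10 mm (about 10 N at 65 mm); it stops at 82 mm and returns home when let go. Origin on the post's axis under the carriage, 48 mm above the desk, at x = 13, y = 135 mm of the rest at home; axes as the rest.
- keeper_grip (a point): On the axis of the keeper's post, where to grip it: 133 mm above the desk. The post is 16 x 16 mm, its top 156 mm above the desk; the carriage's top is 66 mm above the desk.
- keeper_bar_end (a point): Free end of the keeper's round bar, 8 mm thick, which runs level from the post 105 mm towards -y, its axis 89 mm above the desk. It passes in front of the ledge, 42 mm clear of the back panel (measured square to it); at home it overlaps a centred book by about 26 mm.
- keeper_pointer (a point): Underside of the keeper's pointer blade (3 mm wide along y), which juts out from the carriage towards the rest's +x; 40 mm from the post's axis in x, same y as the post.
- index_mark (a point): Centre of the top of the index tab, a 10 mm wide (along y), 20 mm deep brass tab sitting on the strip along the front of the track, 41 to 65 mm further out (+y) than the pointer at home; it stays where it is set. The pointer passes just above it. Axes as the rest.
- ink_bottle: Ink bottle, 58 mm across, 64 mm tall; origin under its centre. Leave it alone.
- tumbler: Glass tumbler, 80 mm across, 85 mm tall; origin under its centre. Leave it alone.
- paperback: Larger paperback lying flat, 130 x 200 x 24 mm; origin under its centre. Leave it alone.
- glasses_case: Cloth-covered glasses case, 60 x 160 x 32 mm; origin under its centre. Leave it alone.
- dish: Small white dish, 90 mm across, 22 mm high; origin under its centre. Leave it alone.
- pen_tray: Wooden pen tray with two pens fixed in it, 60 x 190 x 18 mm; origin under its centre. Leave it alone.
Things that resemble listed ones, but are neither listed nor needed, are in the scene too. Leave any blue look-alike of the book alone.

How it is judged:
On the way:
1. the book is seated on the rest's ledge, leaning on the back panel, and let go, with the keeper not pulled out (x of book in the frame of rest_seat between -0.008 and 0.018 m and y of book in the frame of rest_seat between -0.022 and 0.022 m and z of book in the frame of rest_seat between -0.008 and 0.012 m and x of book_top in the frame of rest_seat between -0.085 and -0.02 m and angle between book's own z axis and vertical below 0.6 rad and angle between the y axis of book and the y axis of rest, either way round below 0.15 rad and contact force between the fingers and book below 0.2 N and linear speed of book below 0.02 m/s and y of keeper_pointer in the frame of index_mark below -0.03 m), for 0.3 s.
At the end, for the whole second after the job is handed in: Book on the ledge (underside centre within 22 mm sideways, 8 mm behind to 18 mm in front of the seat point, turned under 0.15 rad), leaning on the panel, still, not touched by the fingers; pointer within 6 mm of the index tab's middle, the keeper held by the fingers (over 3 N) (x of book in the frame of rest_seat between -0.008 and 0.018 m and y of book in the frame of rest_seat between -0.022 and 0.022 m and z of book in the frame of rest_seat between -0.008 and 0.012 m and x of book_top in the frame of rest_seat between -0.085 and -0.02 m and angle between book's own z axis and vertical below 0.6 rad and angle between the y axis of book and the y axis of rest, either way round below 0.15 rad and contact force between the fingers and book below 0.2 N and linear speed of book below 0.02 m/s and y of keeper_pointer in the frame of index_mark between -0.006 and 0.006 m and contact force between the fingers and keeper above 3 N); the arm keeps its last pose, push and grip.
It fails at once if the ink bottle, tumbler, paperback, glasses case, dish or pen tray is moved more than 20 mm (distance of any of ink_bottle, tumbler, paperback, glasses_case, dish, pen_tray from where it was at the start of the episode above 0.02 m).
It also fails if it takes over 48 s, if anything falls off the work surface, if the arm or the gripper's body presses on something with over 40 N, if the wrist force passes 120 N, or if a joint passes its speed limit or range.

## Robot

A 6-joint arm with a two-finger parallel gripper is mounted at the origin on the work surface. World frame = base frame: x ahead of the robot, y to its left, z up, the work surface at z = 0. Lengths are in m, angles in rad, forces in N, time in s.
With the tool pointing down it reaches from about 0.35 to 0.975 m from the base axis. Payload 4.9 kg.
Tool frame: the origin (TCP) lies at the very end of the fingers, on their centre line; the grasp point (between the pads) lies 19 mm behind it (robot.grip_depth is the distance from the TCP to the grasp point, in m); z points along the fingers, y is the line along which they close (so a half turn about z gives the same grasp; the last joint's range is limited). The gripper opens to 85 mm and grips with 20 to 120 N. Pads are 22 mm wide; open, the fingers measure 114 mm over their backs; the gripper's body (76 mm by 85 mm) begins 54 mm behind the grasp point. The pads swing forward as they close: fully open they stand 13 mm farther back than shut.
Start: joints at [-1.328, 0.053, 1.613, -0, 1.476, -0.119], TCP at [0.221, -0.585, 0.231] pointing down, gripper open.
Joint ranges: [-3.01, 3.01], [-1.01, 2.22], [0.06, 2.58], [-1.02, 4.17], [0.09, 2.62], [-3.14, 3.14]. Speed limits (rad/s): [2.57, 2.57, 3.14, 3.14, 3.14, 3.14].

## Interface

Orientations are given as a 3x3 rotation matrix whose columns are the frame's x, y, z axes.
In Python, from station import robot, optics gives the robot as it stands.
- The arm moves only by the shell command python3 -m jog 'ROWS' [OPENING] [FORCE]. ROWS is JSON, a list of rows, each an object of numbers: "dx", "dy", "dz": the shift along the tool's x, y, z in mm; "turn": the turn about the tool's z in rad. A call has exactly 10 rows; each row shifts and turns the commanded pose from where the row before left it, along the tool's axes as they then stand; what a row does not reach is not made up. A row lasts 1/8 s, in which the tool goes at most 62.5 mm and 10.7 degrees, less where a joint would pass 70% of its speed; a pose out of reach is approached as far as the arm can. A call is refused whole if a number of a shift passes 62.5 or a number of a turn 0.188, either way. A call with a gripper value outside its range is refused whole. OPENING is the opening, from -1 (shut) to 1 (fully open), set as the call begins (- or left out, the last holds). The fingers move at their own pace and stop on an object; FORCE is the grip in N (left out, the last holds). Time passes only in rows, so rows that do not move let the fingers close, or fill a call up. It gives the time, the measured TCP pose, the force, the opening and the grip force at its end, in the units of the state.
- robot.observe(): the state, without advancing time (a new reading comes with each control period).
- optics.camera(name): name is "scene" or "top" or "wrist"; returns the picture (480x640x3 uint8, red, green, blue); there is no depth.
- optics.camera_info(name): a dict with "camera_matrix" (3x3 intrinsics, pixels), "R" (3x3) and "t" (3): a world point X has camera coordinates R X + t; the wrist camera has in their place "hand_eye" (4x4, takes a point from camera to tool coordinates, whose origin is the TCP and whose axes are the flange's). Camera axes: x right, y down, z forward; pixel columns grow to the right and rows downward; lengths in m; the calibration is good to about 2 mm. A picture is of the moment at which its call begins: read the wrist's pose just before it. camera_info takes no time and is no camera call.
- robot.hand_in(): hands the job in; it is judged then, once.
The state is a dict: "time": time; "qpos": joint angles; "dq": joint speeds; "joint_torque": joint torques, N m; "eef_pos": TCP position; "orientation": TCP orientation; "wrist_force": force on the tool from outside, world axes, zero at the start; "moment": the same for the moment, N m; "finger_gap": finger opening in m; "grip_force": force on a finger pad.
Only numpy, scipy, OpenCV 4.12 (cv2) and the standard library are available. Lean on these libraries where they do the work, as an engineer would, in place of code of your own. Each camera call takes 0.05 s, during which the arm holds its last target. There are 200 camera calls.

## Working session

There is one attempt and no reset: what is moved stays moved. The work goes in short steps, Python scripts to look and compute and a shell command to move; the robot and the scene stay as the last step left them, time stands still between calls to the robot, and variables do not carry over. Pictures are saved under pics/ and viewed, at most 10 in all, crops included, and the job is handed in when it is done.

```bash
mkdir -p pics; ls; python3 - <<'E'
from station import robot, optics
import cv2
for n in ("scene","top"):
    im=optics.camera(n); cv2.imwrite(f"pics/{n}0.png",im[:,:,::-1])
    i=optics.camera_info(n); print(n,i)
print(optics.camera_info("wrist"))
s=robot.observe();print(s['time'],s['eef_pos'],s['orientation'],s['finger_gap'])
E
```

```text
pics
scene {'camera_matrix': array([[582.79333623,   0.        , 322.31139288],
       [  0.        , 582.79333623, 237.00132077],
       [  0.        ,   0.        ,   1.        ]]), 'R': array([[-0.10596634,  0.99411189, -0.02264247],
       [ 0.66015072,  0.05330298, -0.74923949],
       [-0.74362098, -0.09434161, -0.66191201]]), 't': array([ 0.03417174, -0.29954767,  1.96280069])}
top {'camera_matrix': array([[444.42523441,   0.        , 308.65300657],
       [  0.        , 444.42523441, 246.99670988],
       [  0.        ,   0.        ,   1.        ]]), 'R': array([[-0.02201086, -0.99968002,  0.01246488],
       [-0.99639893,  0.02091406, -0.08216923],
       [ 0.08188225, -0.01422861, -0.99654044]]), 't': array([0.00734194, 0.56105841, 1.07111569])}
{'camera_matrix': array([[419.02758073,   0.        , 315.81494944],
       [  0.        , 419.02758073, 236.48071235],
       [  0.        ,   0.        ,   1.        ]]), 'hand_eye': array([[-1.20870932e-03, -9.51759222e-01, -3.06843482e-01,
         7.96186433e-02],
       [ 9.99999250e-01, -1.08916834e-03, -5.60814912e-04,
        -8.04760425e-04],
       [ 1.99556560e-04, -3.06843929e-01,  9.51759824e-01,
        -1.42157228e-01],
       [ 0.00000000e+00,  0.00000000e+00,  0.00000000e+00,
         1.00000000e+00]])}
0.1 [ 0.22110502 -0.58396477  0.23016659] [[ 9.35254268e-01  3.53976379e-01 -4.21715216e-04]
 [ 3.53976532e-01 -9.35252460e-01  1.85737610e-03]
 [ 2.63057072e-04 -1.88639621e-03 -9.99998186e-01]] 0.08528810024800645
```

View pics/scene0.png

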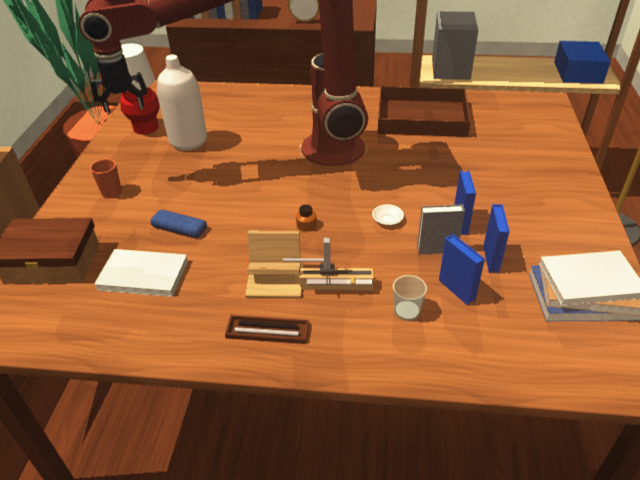

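View pics/top0.png

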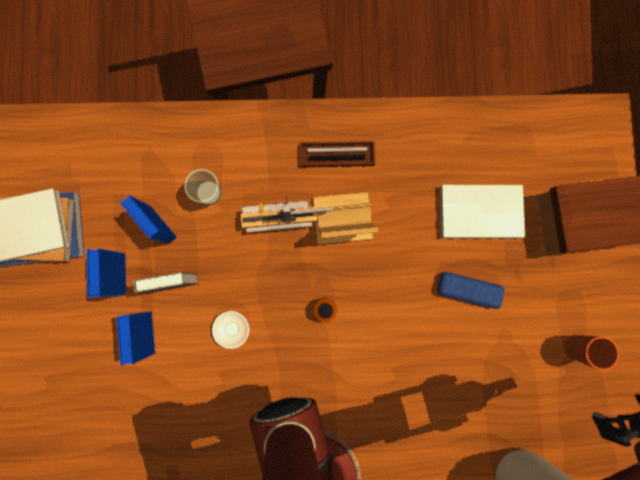

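Candidates for the book, by scene pixels: the grey one at (440,230), and three blue ones at (465,203), (496,240) and (461,268). The grey box at (456,45) stands on the shelf, not the desk. The grey one at (440,230), top view (163,283), fits the description of a grey cloth cover standing on the desk. I'll confirm it in enlarged crops.

```bash
python3 - <<'E'
import cv2
a=cv2.imread("pics/scene0.png")[195:345,230:500]; cv2.imwrite("pics/c1.png",cv2.resize(a,None,fx=2.96,fy=4,interpolation=cv2.INTER_CUBIC)[:600])
b=cv2.imread("pics/top0.png")[170:320,120:386]; cv2.imwrite("pics/c2.png",cv2.resize(b,None,fx=3,fy=4,interpolation=cv2.INTER_CUBIC))
E
```

```text
(no output)
```

View pics/c1.png

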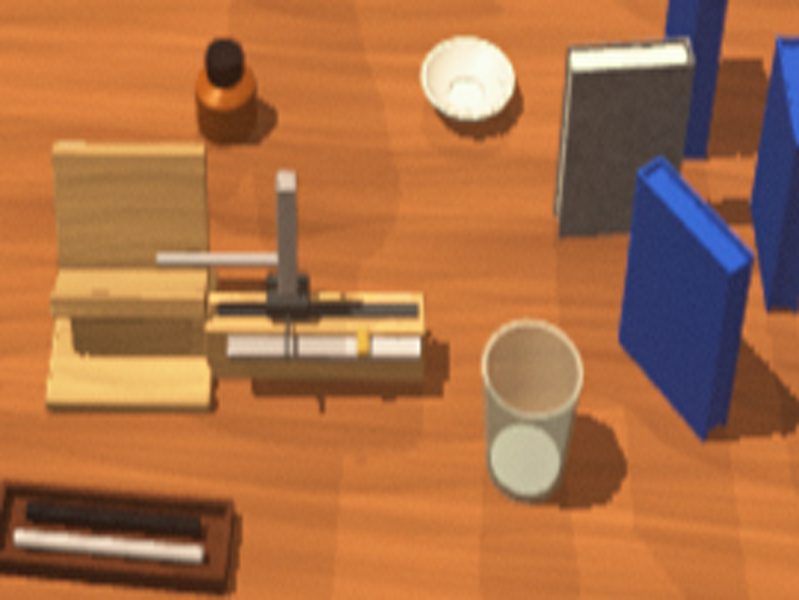

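View pics/c2.png

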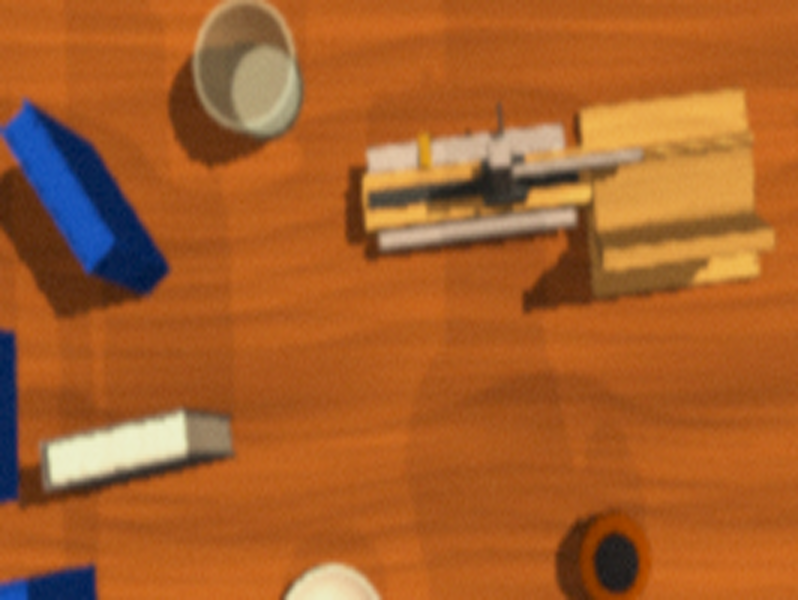

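```bash
cat > h.py <<'E'
import numpy as np
from scipy.optimize import least_squares
from station import robot, optics
def P(name, st=None):
    i=optics.camera_info(name)
    if name!="wrist": return i["camera_matrix"],i["R"],i["t"]
    T=np.eye(4);T[:3,:3]=st["orientation"];T[:3,3]=st["eef_pos"]
    M=np.linalg.inv(T@i["hand_eye"]); return i["camera_matrix"],M[:3,:3],M[:3,3]
def proj(c,X):
    K,R,t=c;p=K@(R@np.asarray(X)+t);return p[:2]/p[2]
def tri(obs):
    r=least_squares(lambda X:np.concatenate([proj(c,X)-uv for c,uv in obs]),[.6,.1,.1]);return r.x,np.sqrt(np.mean(r.fun**2))
E
cat > m1.py <<'E'
from h import *
S,T=P("scene"),P("top")
a=lambda u,v:np.array([230+u/2.96,195+v/4]); b=lambda u,v:np.array([120+u/3,170+v/4])
pts=dict(bk_fl=((570,47),(190,455)),bk_fr=((688,40),(45,490)),bk_nr=((692,66),(42,443)),bk_nl=((569,71),(185,410)),
 post=((287,180),(497,143)),tab=((364,342),(424,150)),bar=((157,258),(641,154)),ptip=((291,358),(500,105)),panL=((55,146),(773,238)),panR=((205,147),(603,265)))
W={}
for k,(p,q) in pts.items():
    W[k],e=tri([(S,a(*p)),(T,b(*q))]); print(k,W[k].round(4),round(e,2))
bk=np.mean([W[k] for k in W if k[:2]=='bk'],0)
print("book top",bk, "edges",[ (np.linalg.norm((W[i]-W[j])).round(4)) for i,j in (('bk_fl','bk_fr'),('bk_nl','bk_nr'),('bk_fl','bk_nl'),('bk_fr','bk_nr'))])
d=W['bk_fr']-W['bk_fl']+W['bk_nr']-W['bk_nl'];print("book yaw",np.arctan2(-d[0],d[1]))
mod=dict(post=(.013,.135,.156),bar=(.013,.03,.089))
def w(th,X): c,s=np.cos(th[2]),np.sin(th[2]);return np.array([th[0]+c*X[0]-s*X[1],th[1]+s*X[0]+c*X[1],X[2]])
f=lambda th:np.concatenate([np.r_[proj(S,w(th,mod[k]))-a(*pts[k][0]),proj(T,w(th,mod[k]))-b(*pts[k][1])] for k in mod])
r=least_squares(f,[.65,0,0]);print("rest",r.x,r.fun.round(1))
for k in W:
    X=W[k]-[r.x[0],r.x[1],0];c,s=np.cos(r.x[2]),np.sin(r.x[2]);print(k,np.round([c*X[0]+s*X[1],-s*X[0]+c*X[1],X[2]],4))
E
python3 m1.py
```

```text
bk_fl [0.4767 0.2735 0.1417] 0.98
bk_fr [0.4603 0.3767 0.1411] 0.51
bk_nr [0.4858 0.3789 0.1406] 0.36
bk_nl [0.5014 0.2748 0.1428] 0.24
post [0.6407 0.0467 0.1584] 0.54
tab [0.6577 0.1104 0.0444] 0.62
bar [ 0.6441 -0.0624  0.0897] 0.5
ptip [0.6826 0.0501 0.0509] 1.18
panL [ 0.5884 -0.1567  0.1262] 0.69
panR [ 0.5762 -0.03    0.1233] 0.51
book top [0.48102457 0.32598799 0.14154443] edges [np.float64(0.1045), np.float64(0.1052), np.float64(0.0247), np.float64(0.0256)]
book yaw 0.15350163902358943
rest [ 0.6321382  -0.0907041   0.03632232] [-1.6  0.6  0.3  0.5  0.2  0.2 -1.6  0.2]
bk_fl [-0.1421  0.3696  0.1417]
bk_fr [-0.1548  0.4733  0.1411]
bk_nr [-0.1292  0.4746  0.1406]
bk_nl [-0.1174  0.3701  0.1428]
post [0.0135 0.137  0.1584]
tab [0.0328 0.2001 0.0444]
bar [0.013  0.0278 0.0897]
ptip [0.0555 0.1389 0.0509]
panL [-0.0461 -0.0644  0.1262]
panR [-0.0537  0.0627  0.1233]
```

```bash
cat > plan.py <<'E'
# usage: plan.py x y z psi [nrows]: prints suggested rows (mm, rad) from the measured pose
import sys; from h import *
s=robot.observe();p=np.array(s["eef_pos"]);R=np.array(s["orientation"]);psi=np.arctan2(R[1,0],R[0,0])
x,y,z,ps=map(float,sys.argv[1:5]);d=np.array([x,y,z])-p;dp=(ps-psi+np.pi)%(2*np.pi)-np.pi
n=int(sys.argv[5]) if len(sys.argv)>5 else int(np.ceil(max(np.linalg.norm(d)/.055,abs(dp)/.175,1)))
print("t",round(s["time"],2),"pos",p.round(4),"psi",psi.round(4),"n",n)
for i in range(n):
    a=psi+dp*i/n; v=1000*d/n
    print(np.round([v[0]*np.cos(a)+v[1]*np.sin(a),v[0]*np.sin(a)-v[1]*np.cos(a),-v[2],-dp/n],3))
E
python3 plan.py .62 0.0 .33 1.64 14
```

```text
t 0.1 pos [ 0.2211 -0.584   0.2302] psi 0.3618 n 14
[ 41.413 -28.925  -7.131  -0.091]
[ 43.877 -25.029  -7.131  -0.091]
[ 45.977 -20.925  -7.131  -0.091]
[ 47.693 -16.646  -7.131  -0.091]
[ 49.012 -12.228  -7.131  -0.091]
[49.923 -7.709 -7.131 -0.091]
[50.418 -3.125 -7.131 -0.091]
[50.492  1.485 -7.131 -0.091]
[50.147  6.082 -7.131 -0.091]
[49.383 10.629 -7.131 -0.091]
[48.209 15.087 -7.131 -0.091]
[46.633 19.419 -7.131 -0.091]
[44.668 23.59  -7.131 -0.091]
[42.331 27.564 -7.131 -0.091]
```

```bash
python3 -m jog '[{"dx":41,"dy":-29,"dz":-7,"turn":-0.091},{"dx":44,"dy":-25,"dz":-7,"turn":-0.091},{"dx":46,"dy":-21,"dz":-7,"turn":-0.091},{"dx":48,"dy":-17,"dz":-7,"turn":-0.091},{"dx":49,"dy":-12,"dz":-7,"turn":-0.091},{"dx":50,"dy":-8,"dz":-7,"turn":-0.091},{"dx":50,"dy":-3,"dz":-7,"turn":-0.091},{"dx":50,"dy":1,"dz":-7,"turn":-0.091},{"dx":50,"dy":6,"dz":-7,"turn":-0.091},{"dx":49,"dy":11,"dz":-7,"turn":-0.091}]' 1; python3 plan.py .62 -0.05 .33 1.64 8
```

```text
time: 1.35
eef_pos: [0.5062, -0.1668, 0.301]
orientation: [[0.292, 0.957, -0.0], [0.957, -0.292, 0.0], [0.0, -0.0, -1.0]]
wrist_force: [-0.3, -0.8, 0.8]
finger_gap: 0.0856
grip_force: 0.0
t 1.35 pos [ 0.5062 -0.1668  0.301 ] psi 1.2749 n 8
[18.11   9.355 -3.619 -0.046]
[17.664 10.172 -3.619 -0.046]
[17.181 10.967 -3.619 -0.046]
[16.663 11.74  -3.619 -0.046]
[16.11  12.488 -3.619 -0.046]
[15.524 13.21  -3.619 -0.046]
[14.905 13.905 -3.619 -0.046]
[14.255 14.57  -3.619 -0.046]
```

```bash
python3 -m jog '[{"dx":36,"dy":19,"dz":-8,"turn":-0.092},{"dx":34,"dy":23,"dz":-8,"turn":-0.092},{"dx":32,"dy":26,"dz":-8,"turn":-0.092},{"dx":30,"dy":28,"dz":-8,"turn":-0.092},{},{},{},{},{},{}]'
cat > snap.py <<'E'
import sys,cv2; from h import *
s=robot.observe();im=optics.camera("wrist");cv2.imwrite(f"pics/{sys.argv[1]}.png",im[:,:,::-1])
np.savez(f"pics/{sys.argv[1]}.npz",eef_pos=s["eef_pos"],orientation=s["orientation"]);print(s["eef_pos"])
E
python3 snap.py w1; python3 plan.py .62 .10 .34 1.64 3
```

```text
[ 0.50615701 -0.16675172  0.30104662]
t 1.4 pos [ 0.5089 -0.1625  0.3021] psi 1.2819 n 3
[ 94.431  10.585 -12.619  -0.119]
[ 92.498  21.755 -12.619  -0.119]
[ 89.25   32.615 -12.619  -0.119]validation failed for argument at $[4]...
```

View pics/w1.png

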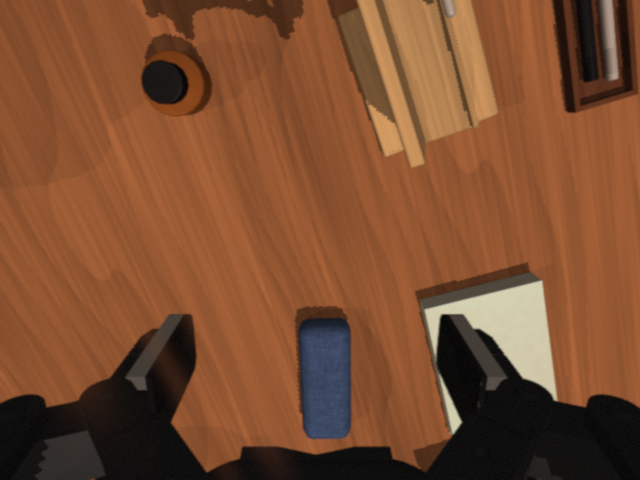

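The rows were refused because they were empty, so the arm hadn't moved. The picture shows the ink bottle at (175,83), the rest's panel side at (400,80) and the bar end at (448,8). I'll move on with explicit zeros.

```bash
python3 -m jog '[{"dx":28,"dy":19,"dz":-8,"turn":-0.09},{"dx":26,"dy":21,"dz":-8,"turn":-0.09},{"dx":24,"dy":23,"dz":-8,"turn":-0.09},{"dx":22,"dy":25,"dz":-8,"turn":-0.09},{"dx":0},{"dx":0},{"dx":0},{"dx":0},{"dx":0},{"dx":0}]' >/dev/null; python3 snap.py w2
```

```text
[ 0.50885461 -0.16250609  0.30214281]validation failed for argument at $[4]...
```

View pics/w2.png

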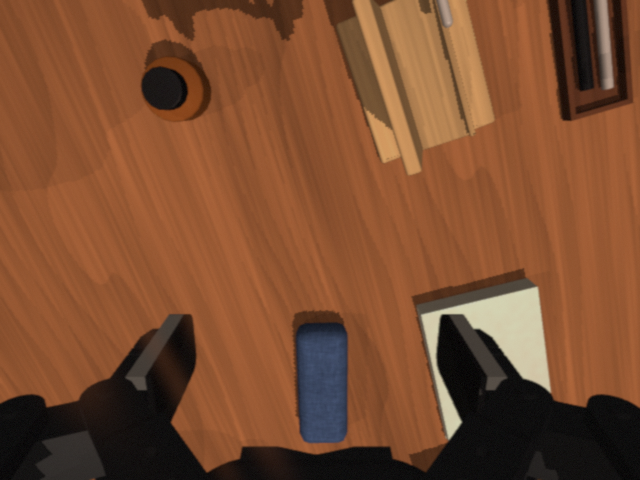

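Refused again; each row must need all four keys. The picture is nearly the same as before.

```bash
python3 -m jog '[{"dx":28,"dy":19,"dz":-8,"turn":-0.09},{"dx":26,"dy":21,"dz":-8,"turn":-0.09},{"dx":24,"dy":23,"dz":-8,"turn":-0.09},{"dx":22,"dy":25,"dz":-8,"turn":-0.09},{"dx":0,"dy":0,"dz":0,"turn":0},{"dx":0,"dy":0,"dz":0,"turn":0},{"dx":0,"dy":0,"dz":0,"turn":0},{"dx":0,"dy":0,"dz":0,"turn":0},{"dx":0,"dy":0,"dz":0,"turn":0},{"dx":0,"dy":0,"dz":0,"turn":0}]' && python3 snap.py w3
```

```text
time: 2.7
eef_pos: [0.6092, -0.0839, 0.3334]
orientation: [[-0.061, 0.998, 0.0], [0.998, 0.061, -0.0], [-0.0, 0.0, -1.0]]
wrist_force: [0.3, 0.1, -0.6]
finger_gap: 0.0855
grip_force: 0.0
[ 0.60918059 -0.08392205  0.33340221]
```

```bash
python3 -c "
import cv2;a=cv2.imread('pics/w3.png')[0:420,60:620];cv2.imwrite('pics/w3c.png',cv2.resize(a,(800,600),interpolation=cv2.INTER_CUBIC))"
```

```text
(no output)
```

View pics/w3c.png

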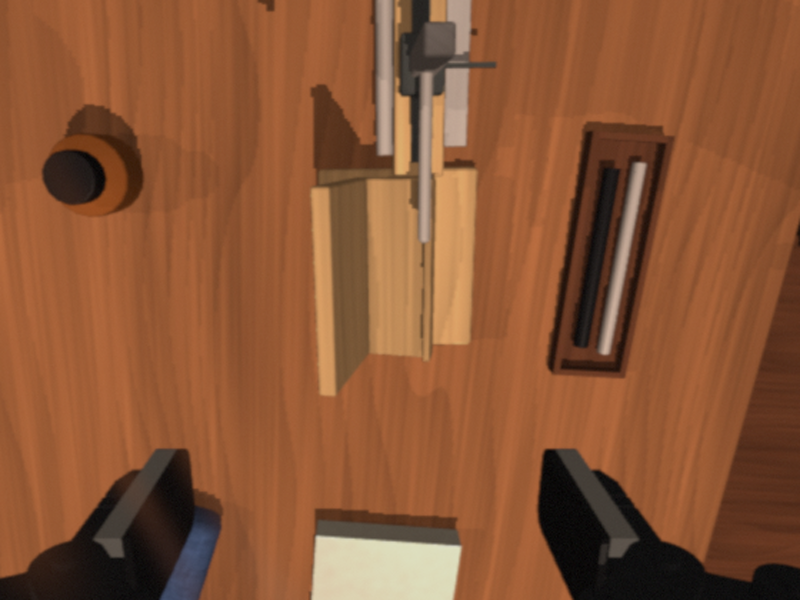

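The crop shows the rest's panel top edge (330,184)-(336,393), its junction with the ledge (367,178)-(370,355), the bar end (425,241) and the post top (438,40). Next I'll fit the rest's pose to all the views.

```bash
cat > m2.py <<'E'
from h import *
S,T=P("scene"),P("top");W=P("wrist",np.load("pics/w3.npz"))
a=lambda u,v:np.array([230+u/2.96,195+v/4]); b=lambda u,v:np.array([120+u/3,170+v/4]); c=lambda u,v:np.array([60+.7*u,.7*v])
post,bar=(.013,.135,.156),(.013,.03,.089);pl,pr=(-.0449,-.065,.1271),(-.0449,.065,.1271);jl,jr=(-.023,-.065,.045),(-.023,.065,.045)
obs=[(S,post,a(287,180)),(T,post,b(497,143)),(S,bar,a(157,258)),(T,bar,b(641,154)),(W,post,c(438,40)),(W,bar,c(425,241)),
(W,pr,c(330,184)),(W,pl,c(336,393)),(W,jr,c(367,178)),(W,jl,c(370,355))]
w=lambda th,X:np.array([th[0]+np.cos(th[2])*X[0]-np.sin(th[2])*X[1],th[1]+np.sin(th[2])*X[0]+np.cos(th[2])*X[1],X[2]])
f=lambda th,o=obs:np.concatenate([proj(k,w(th,X))-uv for k,X,uv in o])
r=least_squares(f,[.63,-.09,.05]);print(r.x,"\n",r.fun.reshape(-1,2).round(1).tolist())
r2=least_squares(lambda t:f(t,obs[4:]),[.63,-.09,.05]);print("wrist only",r2.x,r2.fun.reshape(-1,2).round(1).tolist())
for n,o in dict(post=[(S,a(287,180)),(T,b(497,143)),(W,c(438,40))],bar=[(S,a(157,258)),(T,b(641,154)),(W,c(425,241))],ptip=[(S,a(291,358)),(T,b(500,105)),(W,c(495,65))]).items(): print(n,tri(o))
print("seat",w(r.x,(-.0104,0,.0483)),"grip",w(r.x,(.013,.135,.133)))
E
python3 m2.py
```

```text
[ 0.63520275 -0.08930378  0.07219044] 
 [[-0.8, 0.2], [-0.5, 1.3], [0.8, 0.8], [-2.4, -0.6], [1.8, -0.4], [-0.7, -2.7], [-0.8, 1.5], [-0.5, 3.4], [0.1, 0.0], [-0.6, -0.5]]
wrist only [ 0.63527419 -0.08912089  0.07404387] [[1.6, -0.7], [-0.7, -3.0], [-0.8, 1.4], [-0.2, 3.3], [0.1, -0.1], [-0.4, -0.6]]
post (array([0.63756374, 0.04604396, 0.15586054]), np.float64(0.8326404861828646))
bar (array([ 0.64628462, -0.06093697,  0.0911754 ]), np.float64(0.7022178699408569))
ptip (array([0.6852309 , 0.04983791, 0.05333264]), np.float64(1.118442782904042))
seat [ 0.62482984 -0.09005391  0.0483    ] grip [0.63843165 0.04628226 0.133     ]
```

```bash
python3 plan.py .481 .24 .34 1.724 8
```

```text
t 2.75 pos [ 0.6092 -0.0839  0.3334] psi 1.6316 n 8
[ 4.1381e+01 -1.3540e+01 -8.2800e-01 -1.2000e-02]
[ 4.1535e+01 -1.3061e+01 -8.2800e-01 -1.2000e-02]
[ 4.1683e+01 -1.2581e+01 -8.2800e-01 -1.2000e-02]
[ 4.1825e+01 -1.2098e+01 -8.2800e-01 -1.2000e-02]
[ 4.1962e+01 -1.1615e+01 -8.2800e-01 -1.2000e-02]
[ 4.2093e+01 -1.1130e+01 -8.2800e-01 -1.2000e-02]
[ 4.2219e+01 -1.0643e+01 -8.2800e-01 -1.2000e-02]
[ 4.2339e+01 -1.0155e+01 -8.2800e-01 -1.2000e-02]
```

```bash
python3 -m jog '[{"dx":41,"dy":-13,"dz":-1,"turn":-0.011},{"dx":41,"dy":-13,"dz":-1,"turn":-0.011},{"dx":42,"dy":-13,"dz":-1,"turn":-0.011},{"dx":42,"dy":-12,"dz":-1,"turn":-0.011},{"dx":42,"dy":-12,"dz":-1,"turn":-0.011},{"dx":42,"dy":-11,"dz":-1,"turn":-0.011},{"dx":42,"dy":-11,"dz":-1,"turn":-0.011},{"dx":42,"dy":-10,"dz":-1,"turn":-0.011},{"dx":0,"dy":0,"dz":0,"turn":0},{"dx":0,"dy":0,"dz":0,"turn":0}]' && python3 snap.py w4 && python3 -c "
import cv2;a=cv2.imread('pics/w4.png')[0:420,60:620];cv2.imwrite('pics/w4c.png',cv2.resize(a,(800,600),interpolation=cv2.INTER_CUBIC))"
```

```text
time: 4.0
eef_pos: [0.4817, 0.2389, 0.3413]
orientation: [[-0.149, 0.989, 0.0], [0.989, 0.149, -0.0], [-0.001, 0.0, -1.0]]
wrist_force: [-0.3, -0.9, -0.6]
finger_gap: 0.0853
grip_force: 0.0
[0.48168185 0.23892982 0.34132413]
```

View pics/w4c.png

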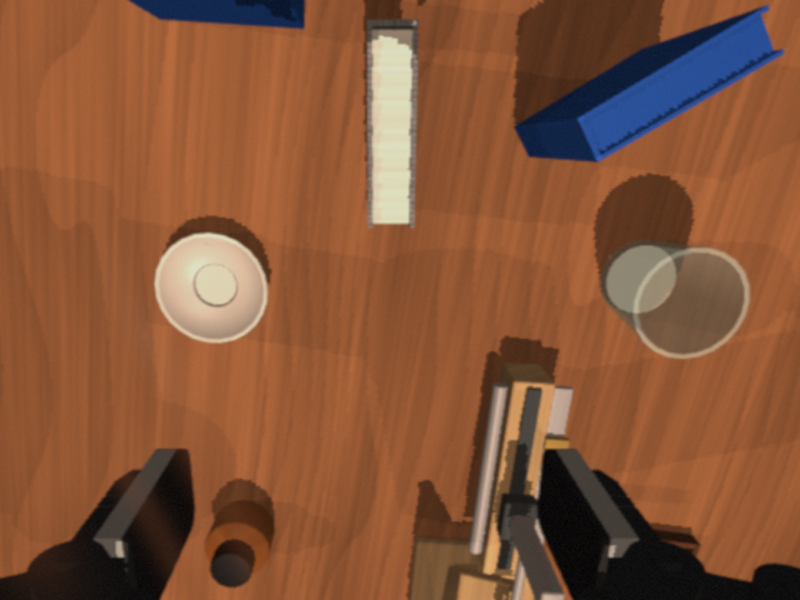

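The crop shows the grey book's top with corners (367,21), (417,21), (415,227) and (368,227). It is square to the tool.

```bash
cat > m3.py <<'E'
from h import *
S,T=P("scene"),P("top");W=P("wrist",np.load("pics/w4.npz"))
a=lambda u,v:np.array([230+u/2.96,195+v/4]); b=lambda u,v:np.array([120+u/3,170+v/4]); c=lambda u,v:np.array([60+.7*u,.7*v])
C=[]
for p,q,r in (((570,47),(190,455),(368,227)),((688,40),(45,490),(367,21)),((692,66),(42,443),(417,21)),((569,71),(185,410),(415,227))):
    X,e=tri([(S,a(*p)),(T,b(*q)),(W,c(*r))]);C.append(X);print(X.round(4),round(e,2))
    K,R,t=W;d=R.T@np.linalg.inv(K)@np.r_[c(*r),1];o=-R.T@t;print("  ray@.145",(o+d*(.145-o[2])/d[2]).round(4))
print(np.mean(C,0))
E
python3 m3.py
```

```text
[0.4783 0.2741 0.1422] 0.89
  ray@.145 [0.4785 0.2746 0.145 ]
[0.4623 0.3773 0.1422] 0.65
  ray@.145 [0.4626 0.377  0.145 ]
[0.4876 0.381  0.1416] 0.82
  ray@.145 [0.4877 0.3808 0.145 ]
[0.5043 0.2776 0.1427] 1.05
  ray@.145 [0.5046 0.2785 0.145 ]
[0.48315032 0.32750742 0.14217969]
```

```bash
python3 -m jog '[{"dx":29,"dy":5,"dz":0,"turn":0},{"dx":29,"dy":5,"dz":0,"turn":0},{"dx":29,"dy":5,"dz":0,"turn":0},{"dx":0,"dy":0,"dz":40,"turn":0},{"dx":0,"dy":0,"dz":50,"turn":0},{"dx":0,"dy":0,"dz":50,"turn":0},{"dx":0,"dy":0,"dz":45,"turn":0},{"dx":0,"dy":0,"dz":36,"turn":0},{"dx":0,"dy":0,"dz":20,"turn":0},{"dx":0,"dy":0,"dz":0,"turn":0}]' && python3 -m jog '[{"dx":0,"dy":0,"dz":0,"turn":0},{"dx":0,"dy":0,"dz":0,"turn":0},{"dx":0,"dy":0,"dz":0,"turn":0},{"dx":0,"dy":0,"dz":0,"turn":0},{"dx":0,"dy":0,"dz":0,"turn":0},{"dx":0,"dy":0,"dz":0,"turn":0},{"dx":0,"dy":0,"dz":0,"turn":0},{"dx":0,"dy":0,"dz":0,"turn":0},{"dx":0,"dy":0,"dz":0,"turn":0},{"dx":0,"dy":0,"dz":0,"turn":0}]' -1 60
```

```text
time: 5.3
eef_pos: [0.4831, 0.3264, 0.0989]
orientation: [[-0.147, 0.989, -0.003], [0.989, 0.147, -0.001], [-0.001, -0.003, -1.0]]
wrist_force: [0.8, 0.1, 0.2]
finger_gap: 0.0856
grip_force: 0.0
time: 6.55
eef_pos: [0.4838, 0.3279, 0.1015]
orientation: [[-0.149, 0.989, 0.001], [0.989, 0.149, 0.001], [0.001, 0.001, -1.0]]
wrist_force: [-2.0, -0.6, 5.9]
finger_gap: 0.0255
grip_force: 60.0
```

```bash
python3 -m jog '[{"dx":0,"dy":0,"dz":-20,"turn":0},{"dx":0,"dy":0,"dz":-40,"turn":0},{"dx":0,"dy":0,"dz":-50,"turn":0},{"dx":0,"dy":0,"dz":-50,"turn":0},{"dx":0,"dy":0,"dz":-30,"turn":0},{"dx":0,"dy":0,"dz":-8,"turn":0},{"dx":-30,"dy":12,"dz":0,"turn":0},{"dx":-40,"dy":12,"dz":0,"turn":0},{"dx":-40,"dy":12,"dz":0,"turn":0},{"dx":-40,"dy":12,"dz":0,"turn":0}]'; python3 plan.py .6273 -.0899 .295 1.644 9
```

```text
time: 7.8
eef_pos: [0.5528, 0.1849, 0.296]
orientation: [[-0.149, 0.989, -0.003], [0.989, 0.149, -0.001], [-0.0, -0.003, -1.0]]
wrist_force: [0.8, 0.4, -2.2]
finger_gap: 0.0254
grip_force: 59.4
t 7.8 pos [0.5528 0.1849 0.296 ] psi 1.72 n 9
[-3.1429e+01  3.6500e+00  1.1200e-01  8.0000e-03]
[-3.1397e+01  3.9150e+00  1.1200e-01  8.0000e-03]
[-3.1363e+01  4.1800e+00  1.1200e-01  8.0000e-03]
[-3.1326e+01  4.4450e+00  1.1200e-01  8.0000e-03]
[-3.1288e+01  4.7090e+00  1.1200e-01  8.0000e-03]
[-3.1247e+01  4.9730e+00  1.1200e-01  8.0000e-03]
[-3.1204e+01  5.2370e+00  1.1200e-01  8.0000e-03]
[-3.1158e+01  5.5000e+00  1.1200e-01  8.0000e-03]
[-3.1111e+01  5.7630e+00  1.1200e-01  8.0000e-03]
```

```bash
python3 -m jog '[{"dx":-36,"dy":4,"dz":0,"turn":0.01},{"dx":-36,"dy":4,"dz":0,"turn":0.01},{"dx":-36,"dy":5,"dz":0,"turn":0.01},{"dx":-36,"dy":5,"dz":0,"turn":0.01},{"dx":-36,"dy":5,"dz":0,"turn":0.01},{"dx":-35,"dy":6,"dz":0,"turn":0.01},{"dx":-35,"dy":6,"dz":0,"turn":0.008},{"dx":-31,"dy":6,"dz":0,"turn":0.008},{"dx":0,"dy":0,"dz":0,"turn":0},{"dx":0,"dy":0,"dz":0,"turn":0}]'; python3 plan.py .6273 -.0899 .18 1.644 3
```

```text
time: 9.05
eef_pos: [0.6255, -0.0878, 0.2967]
orientation: [[-0.073, 0.997, -0.003], [0.997, 0.073, 0.001], [0.001, -0.002, -1.0]]
wrist_force: [-0.4, 0.7, -2.3]
finger_gap: 0.0255
grip_force: 59.5
t 9.05 pos [ 0.6255 -0.0878  0.2967] psi 1.6438 n 3
[-0.753  0.535 38.892 -0.   ]
[-0.753  0.535 38.892 -0.   ]
[-0.753  0.535 38.892 -0.   ]
```

Now down until the book's underside is about 75 mm up. At that point it is between the panel and the bar, so I'll stop to check.

```bash
python3 -m jog '[{"dx":-2,"dy":2,"dz":25,"turn":0},{"dx":0,"dy":0,"dz":30,"turn":0},{"dx":0,"dy":0,"dz":25,"turn":0},{"dx":0,"dy":0,"dz":20,"turn":0},{"dx":0,"dy":0,"dz":12,"turn":0},{"dx":0,"dy":0,"dz":8,"turn":0},{"dx":0,"dy":0,"dz":0,"turn":0},{"dx":0,"dy":0,"dz":0,"turn":0},{"dx":0,"dy":0,"dz":0,"turn":0},{"dx":0,"dy":0,"dz":0,"turn":0}]'; python3 - <<'E'
from h import *; import cv2
a=optics.camera("scene")[150:330,220:420,::-1]; b=optics.camera("top")[140:290,220:400,::-1]
o=np.zeros((600,800,3),np.uint8);o[:,:460]=cv2.resize(a,(460,600),interpolation=2)[:,:460];o[:283,460:]=cv2.resize(b,(340,283),interpolation=2)
cv2.imwrite("pics/p1.png",o)
E
python3 plan.py .6273 -.0899 .16 1.644 1
```

```text
time: 10.3
eef_pos: [0.6286, -0.0902, 0.1789]
orientation: [[-0.073, 0.997, 0.001], [0.997, 0.073, -0.0], [-0.0, 0.001, -1.0]]
wrist_force: [0.3, 0.1, -3.4]
finger_gap: 0.0254
grip_force: 59.5
t 10.4 pos [ 0.6284 -0.0901  0.1786] psi 1.6438 n 1
[ 0.329 -1.092 18.575 -0.   ]
```

View pics/p1.png

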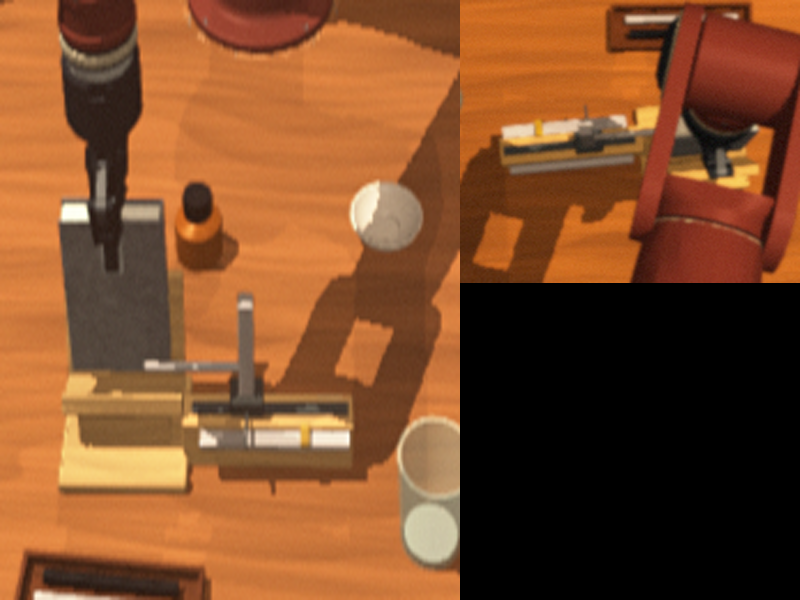

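The picture shows the book behind the bar, whose end is at (145,365), and centred on the ledge (68-185). No contact yet. Lowering the rest of the way.

```bash
python3 -m jog '[{"dx":0,"dy":-1,"dz":8,"turn":0},{"dx":0,"dy":0,"dz":6,"turn":0},{"dx":0,"dy":0,"dz":4,"turn":0},{"dx":0,"dy":0,"dz":2,"turn":0},{"dx":0,"dy":0,"dz":2,"turn":0},{"dx":0,"dy":0,"dz":0,"turn":0},{"dx":0,"dy":0,"dz":0,"turn":0},{"dx":0,"dy":0,"dz":0,"turn":0},{"dx":0,"dy":0,"dz":0,"turn":0},{"dx":0,"dy":0,"dz":0,"turn":0}]'
```

```text
time: 11.65
eef_pos: [0.6273, -0.0902, 0.1564]
orientation: [[-0.073, 0.997, 0.0], [0.997, 0.073, -0.0], [-0.0, 0.0, -1.0]]
wrist_force: [0.5, -1.1, -3.1]
finger_gap: 0.0256
grip_force: 59.5
```

```bash
python3 -m jog '[{"dx":0,"dy":0,"dz":1,"turn":0},{"dx":0,"dy":0,"dz":1,"turn":0},{"dx":0,"dy":0,"dz":1,"turn":0},{"dx":0,"dy":0,"dz":0,"turn":0},{"dx":0,"dy":0,"dz":0,"turn":0},{"dx":0,"dy":0,"dz":0,"turn":0},{"dx":0,"dy":0,"dz":0,"turn":0},{"dx":0,"dy":0,"dz":0,"turn":0},{"dx":0,"dy":0,"dz":0,"turn":0},{"dx":0,"dy":0,"dz":0,"turn":0}]'
```

```text
time: 12.9
eef_pos: [0.6274, -0.0902, 0.1538]
orientation: [[-0.073, 0.997, 0.0], [0.997, 0.073, -0.0], [-0.0, 0.0, -1.0]]
wrist_force: [-3.4, -0.1, 4.4]
finger_gap: 0.0255
grip_force: 60.3
```

Contact felt. I'll release with a partial opening while drifting back, so the book leans with the rear finger.

```bash
python3 -m jog '[{"dx":0,"dy":0,"dz":0,"turn":0},{"dx":0,"dy":0,"dz":0,"turn":0},{"dx":0,"dy":-2,"dz":0,"turn":0},{"dx":0,"dy":-2,"dz":0,"turn":0},{"dx":0,"dy":-3,"dz":0,"turn":0},{"dx":0,"dy":-3,"dz":0,"turn":0},{"dx":0,"dy":-3,"dz":0,"turn":0},{"dx":0,"dy":-3,"dz":0,"turn":0},{"dx":0,"dy":-2,"dz":0,"turn":0},{"dx":0,"dy":-2,"dz":0,"turn":0}]' 0.4 60; python3 -m jog '[{"dx":0,"dy":-2,"dz":0,"turn":0},{"dx":0,"dy":-2,"dz":0,"turn":0},{"dx":0,"dy":0,"dz":0,"turn":0},{"dx":0,"dy":0,"dz":0,"turn":0},{"dx":0,"dy":0,"dz":0,"turn":0},{"dx":0,"dy":0,"dz":0,"turn":0},{"dx":0,"dy":0,"dz":-15,"turn":0},{"dx":0,"dy":0,"dz":-30,"turn":0},{"dx":0,"dy":0,"dz":-40,"turn":0},{"dx":0,"dy":0,"dz":-40,"turn":0}]' 1; python3 plan.py .6384 .0463 .24 .073 10
```

```text
time: 14.15
eef_pos: [0.6073, -0.0916, 0.1533]
orientation: [[-0.073, 0.997, 0.0], [0.997, 0.073, -0.0], [-0.0, 0.0, -1.0]]
wrist_force: [-0.6, -0.1, 0.2]
finger_gap: 0.0595
grip_force: 0.2
time: 15.4
eef_pos: [0.6034, -0.0919, 0.2808]
orientation: [[-0.073, 0.997, 0.001], [0.997, 0.073, -0.0], [-0.0, 0.001, -1.0]]
wrist_force: [-0.1, 0.1, -0.7]
finger_gap: 0.0856
grip_force: 0.0
t 15.4 pos [ 0.6034 -0.0919  0.2808] psi 1.6438 n 10
[13.529  4.495  4.078  0.157]
[14.066  2.323  4.078  0.157]
[14.256  0.094  4.078  0.157]
[14.095 -2.137  4.078  0.157]
[13.587 -4.316  4.078  0.157]
[12.745 -6.388  4.078  0.157]
[11.589 -8.303  4.078  0.157]
[ 10.147 -10.014   4.078   0.157]
[  8.456 -11.478   4.078   0.157]
[  6.556 -12.659   4.078   0.157]
```

```bash
python3 -m jog '[{"dx":14,"dy":4,"dz":0,"turn":0.157},{"dx":14,"dy":2,"dz":0,"turn":0.157},{"dx":14,"dy":0,"dz":0,"turn":0.157},{"dx":14,"dy":-2,"dz":0,"turn":0.157},{"dx":14,"dy":-4,"dz":4,"turn":0.157},{"dx":13,"dy":-6,"dz":8,"turn":0.157},{"dx":12,"dy":-8,"dz":8,"turn":0.157},{"dx":10,"dy":-10,"dz":8,"turn":0.157},{"dx":8,"dy":-11,"dz":8,"turn":0.157},{"dx":7,"dy":-13,"dz":0,"turn":0.157}]'; python3 -m jog '[{"dx":0,"dy":0,"dz":0,"turn":0},{"dx":0,"dy":0,"dz":0,"turn":0},{"dx":0,"dy":0,"dz":0,"turn":0},{"dx":0,"dy":0,"dz":0,"turn":0},{"dx":0,"dy":0,"dz":0,"turn":0},{"dx":0,"dy":0,"dz":0,"turn":0},{"dx":0,"dy":0,"dz":0,"turn":0},{"dx":0,"dy":0,"dz":0,"turn":0},{"dx":0,"dy":0,"dz":0,"turn":0},{"dx":0,"dy":0,"dz":0,"turn":0}]' >/dev/null
python3 snap.py w5; python3 - <<'E'
from h import *; import cv2
a=optics.camera("scene")[:,:,::-1]; cv2.imwrite("pics/s5.png",a); w=cv2.imread("pics/w5.png")
st=np.load("pics/w5.npz");c=P("wrist",st)
for n,X in dict(post=(.6384,.0463,.156),tab=(.658,.110,.047),ptr=(.685,.0498,.053),booktop=(.58,-.09,.19)).items(): print(n,proj(c,X).round())
o=np.zeros((600,800,3),np.uint8)
o[:,:440]=cv2.resize(w[:,120:472],(440,600),interpolation=2)
o[:400,440:]=cv2.resize(a[160:320,230:374],(360,400),interpolation=2)
cv2.imwrite("pics/p2.png",o)
E
python3 plan.py .6384 .0463 .24 .073 1
```

```text
time: 16.65
eef_pos: [0.6388, 0.0466, 0.2427]
orientation: [[0.998, 0.069, -0.0], [0.069, -0.998, -0.0], [-0.0, 0.0, -1.0]]
wrist_force: [0.4, 0.5, 0.4]
finger_gap: 0.0855
grip_force: 0.0
[0.63881947 0.04624294 0.24229436]
post [318. 247.]
tab [240. 174.]
ptr [317. 146.]
booktop [557. 384.]
t 18.0 pos [0.6388 0.0463 0.2423] psi 0.0739 n 1
[-4.170e-01 -7.400e-02  2.289e+00  1.000e-03]
```

```bash
python3 - <<'E'
import cv2,numpy as np
a=cv2.imread("pics/s5.png"); w=cv2.imread("pics/w5.png"); o=np.zeros((600,800,3),np.uint8)
o[:,:480]=cv2.resize(w[100:300,200:360],(480,600),interpolation=2)
o[:400,480:]=cv2.resize(a[180:330,240:360],(320,400),interpolation=2)
o[400:,480:]=cv2.resize(w[130:430,320:640],(320,200))[:200,:320]
cv2.imwrite("pics/p2.png",o)
E
```

```text
(no output)
```

View pics/p2.png

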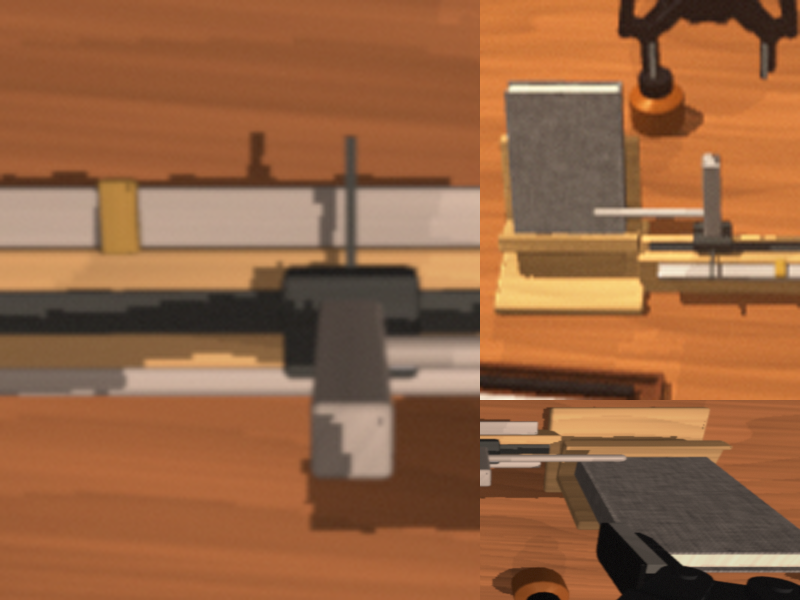

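The picture shows the book seated and leaning on the panel with the bar across it, at crop (508-620, 90-235). The pointer is at crop (350,216), the tab centre at (119,216) and the post top at (352,440), as predicted.

```bash
python3 - <<'E'
from h import *
W=P("wrist",np.load("pics/w5.npz"));S,T=P("scene"),P("top")
a=lambda u,v:np.array([230+u/2.96,195+v/4]); b=lambda u,v:np.array([120+u/3,170+v/4]);c=lambda u,v:np.array([200+u/3,100+v/3])
print("tab",tri([(S,a(364,342)),(T,b(424,150)),(W,c(119,216))]))
print("ptip",tri([(S,a(291,358)),(T,b(500,105)),(W,c(350,137)),(P("wrist",np.load("pics/w3.npz")),np.array([60+.7*495,.7*65]))]))
def ray(uv,z):
    K,R,t=W;d=R.T@np.linalg.inv(K)@np.r_[uv,1];o=-R.T@t;return o+d*(z-o[2])/d[2]
y=np.array([-np.sin(.073),np.cos(.073),0])
for z in(.045,.05,.055): print(z,ray(c(119,216),z).round(4),(ray(c(119,216),z)-ray(c(350,216),z))@y,(ray(c(119,216),z)-ray(c(350,216),z+.002))@y)
E
```

```text
tab (array([0.65880572, 0.1108096 , 0.04481149]), np.float64(0.5662126602470599))
ptip (array([0.68458605, 0.04990542, 0.05025262]), np.float64(0.9521286047051668))
0.045 [0.659  0.1108 0.045 ] 0.06244422630532384 0.062440689889165506
0.05 [0.6599 0.11   0.05  ] 0.06152444631703516 0.06152090990087683
0.055 [0.6607 0.1091 0.055 ] 0.060604666328746476 0.06060112991258814
```

```bash
python3 -m jog '[{"dx":0,"dy":0,"dz":25,"turn":0},{"dx":0,"dy":0,"dz":35,"turn":0},{"dx":0,"dy":0,"dz":35,"turn":0},{"dx":0,"dy":0,"dz":23,"turn":0},{"dx":0,"dy":0,"dz":10,"turn":0},{"dx":0,"dy":0,"dz":0,"turn":0},{"dx":0,"dy":0,"dz":0,"turn":0},{"dx":0,"dy":0,"dz":0,"turn":0},{"dx":0,"dy":0,"dz":0,"turn":0},{"dx":0,"dy":0,"dz":0,"turn":0}]' && python3 -m jog '[{"dx":0,"dy":0,"dz":0,"turn":0},{"dx":0,"dy":0,"dz":0,"turn":0},{"dx":0,"dy":0,"dz":0,"turn":0},{"dx":0,"dy":0,"dz":0,"turn":0},{"dx":0,"dy":0,"dz":0,"turn":0},{"dx":0,"dy":0,"dz":0,"turn":0},{"dx":0,"dy":0,"dz":0,"turn":0},{"dx":0,"dy":0,"dz":0,"turn":0},{"dx":0,"dy":0,"dz":0,"turn":0},{"dx":0,"dy":0,"dz":0,"turn":0}]' -1 80
```

```text
time: 19.25
eef_pos: [0.639, 0.0462, 0.1146]
orientation: [[0.997, 0.074, 0.0], [0.074, -0.997, -0.0], [0.0, 0.0, -1.0]]
wrist_force: [-0.1, -0.1, 0.6]
finger_gap: 0.0854
grip_force: 0.0
time: 20.5
eef_pos: [0.6389, 0.0461, 0.1145]
orientation: [[0.997, 0.074, 0.0], [0.074, -0.997, -0.0], [0.0, 0.0, -1.0]]
wrist_force: [-0.9, -4.1, 2.2]
finger_gap: 0.0148
grip_force: 78.8
```

```bash
python3 -m jog '[{"dx":0,"dy":-4,"dz":0,"turn":0},{"dx":0,"dy":-8,"dz":0,"turn":0},{"dx":0,"dy":-10,"dz":0,"turn":0},{"dx":0,"dy":-10,"dz":0,"turn":0},{"dx":0,"dy":-10,"dz":0,"turn":0},{"dx":0,"dy":-10,"dz":0,"turn":0},{"dx":0,"dy":-6,"dz":0,"turn":0},{"dx":0,"dy":-4,"dz":0,"turn":0},{"dx":0,"dy":0,"dz":0,"turn":0},{"dx":0,"dy":0,"dz":0,"turn":0}]'; python3 snap.py w6; python3 - <<'E'
from h import *; import cv2
a=optics.camera("scene");b=optics.camera("top");w=cv2.imread("pics/w6.png")[:,:,::-1]
cv2.imwrite("pics/s6.png",a[:,:,::-1]);cv2.imwrite("pics/t6.png",b[:,:,::-1])
W=P("wrist",np.load("pics/w6.npz"))
for n,X in dict(tab=(.6595,.1105,.048),ptip=(.6845-.0045,.050+.062,.05)).items(): print(n,proj(W,X).round(1))
# columns of the tab (yellow hue) and of the blade (dark on the bright strip / floor), per row
hsv=cv2.cvtColor(w,cv2.COLOR_RGB2HSV)
u,v=proj(W,(.6595,.1105,.048)).astype(int)
for r in range(v-45,v+31,5):
    row=w[r,u-40:u+40].astype(int); print(r,u-40,"".join("Y" if p[0]-p[2]>90 and p[1]>110 else "#" if p.sum()<230 else "w" if p.min()>120 else "." for p in row))
E
```

```text
time: 21.75
eef_pos: [0.6342, 0.107, 0.1144]
orientation: [[0.997, 0.074, -0.0], [0.074, -0.997, -0.003], [-0.0, 0.003, -1.0]]
wrist_force: [-1.4, -8.9, 2.6]
finger_gap: 0.0154
grip_force: 78.9
[0.63420149 0.10702034 0.11439936]
tab [314.6 211.6]
ptip [314.5 172.2]
166 274 ................................................................................
171 274 ................................................................................
176 274 ##......................................####....................................
181 274 ##.......................................##.....................................
186 274 #########################...............####........############################
191 274 ################################################################################
196 274 .............................###############..YYY...............................
201 274 wwwwwwwwwwwwwwwwwwwwwwwwww.......###########.YYYYwwwwwwwwwwwwwwwwwwwwwwwwwwwwwww
206 274 wwwwwwwwwwwwwwwwwwwwwwwwwww....Y..#########..YYYYwwwwwwwwwwwwwwwwwwwwwwwwwwwwwww
211 274 wwwwwwwwwwwwwwwwwwwwwwwwwww.....############.YYYYwwwwwwwwwwwwwwwwwwwwwwwwwwwwwww
216 274 wwwwwwwwwwwwwwwwwwwwwwwwww......###########..YYYYwwwwwwwwwwwwwwwwwwwwwwwwwwwwwww
221 274 wwwwwwwwwwwwwwwwwwwwwwwwww.....#############.YYYYwwwwwwwwwwwwwwwwwwwwwwwwwwwwwww
226 274 ........................####################.YYYY................#####.##.######
231 274 YYYYYYYYYYYYYYYYYYYYYYYYYYYY........YY...###.YYYYYYYYYYYYYYYYYYYYYYYYYYYYYYYYYYY
236 274 Y...............YYYYYYYYYYYY...#.#...YY..#####.##.#...#..##..........YYYYYYYYYYY
241 274 .......#####################################################################.YYY
```

The blade sits about 1.5 mm short of the tab's middle, so I'll nudge it and re-check. I'll also compare the book region before and after the pull.

```bash
python3 -m jog '[{"dx":0,"dy":-1.5,"dz":0,"turn":0},{"dx":0,"dy":0,"dz":0,"turn":0},{"dx":0,"dy":0,"dz":0,"turn":0},{"dx":0,"dy":0,"dz":0,"turn":0},{"dx":0,"dy":0,"dz":0,"turn":0},{"dx":0,"dy":0,"dz":0,"turn":0},{"dx":0,"dy":0,"dz":0,"turn":0},{"dx":0,"dy":0,"dz":0,"turn":0},{"dx":0,"dy":0,"dz":0,"turn":0},{"dx":0,"dy":0,"dz":0,"turn":0}]'; python3 snap.py w7; python3 - <<'E'
from h import *; import cv2
w=cv2.imread("pics/w7.png")[:,:,::-1]
for r in (176,181,196,201,211,221):
    print(r,"".join("Y" if p[0]-p[2]>90 and p[1]>110 else "#" if p.sum()<230 else "w" if p.min()>120 else "." for p in w[r,274:354].astype(int)))
print(w[211,296:326].tolist())
a=cv2.imread("pics/s5.png").astype(int);b=optics.camera("scene")[:,:,::-1].astype(int)
d=abs(a-b).sum(2)[205:270,245:297]
print("book region changed px",(d>60).sum(), "cols",np.where((d>60).any(0))[0]+245,"rows",np.where((d>60).any(1))[0]+205)
E
```

```text
time: 23.15
eef_pos: [0.6341, 0.1084, 0.1145]
orientation: [[0.997, 0.074, -0.0], [0.074, -0.997, -0.003], [-0.0, 0.003, -1.0]]
wrist_force: [-1.6, -8.7, 4.0]
finger_gap: 0.0148
grip_force: 78.9
[0.63412316 0.1083875  0.11445537]
176 #.......................................####....................................
181 ........................................####....................................
196 ................................###########..YYYYYYY............................
201 wwwwwwwwwwwwwwwwwwwwwwwww........##########..YYYYYYYwwwwwwwwwwwwwwwwwwwwwwwwwwww
211 wwwwwwwwwwwwwwwwwwwwwwwww........####....###.YYYYYY.wwwwwwwwwwwwwwwwwwwwwwwwwwww
221 wwwwwwwwwwwwwwwwwwwwwwww..........#########..YYYYYY.wwwwwwwwwwwwwwwwwwwwwwwwwwww
[[207, 179, 160], [197, 170, 152], [158, 136, 123], [119, 103, 93], [108, 94, 85], [109, 95, 86], [109, 94, 85], [110, 95, 85], [110, 95, 86], [106, 91, 80], [104, 85, 68], [103, 78, 48], [107, 79, 42], [107, 77, 38], [106, 76, 38], [115, 84, 42], [133, 100, 56], [118, 94, 65], [90, 79, 67], [80, 74, 66], [79, 73, 65], [86, 77, 65], [120, 96, 67], [170, 124, 67], [193, 139, 68], [198, 143, 71], [199, 144, 71], [199, 143, 69], [191, 139, 71], [180, 139, 93]]
book region changed px 43 cols [282 283 284 285 286 287 288 289 290 291 292 293 294 295 296] rows [258 259 260]
```

The tab spans columns 306-325 and the blade is at 315.7, so it is centred. The book hasn't moved; only the bar's rows changed.

```bash
python3 -c "
from station import robot
print(robot.hand_in())"
```

```text
the job is handed in; nothing more can be done
None
```

I handed the job in at about 23 s with the book seated on the rest, leaning on the panel and let go, and the arm still holding the keeper out with its pointer over the middle of the index tab; no verdict came back.

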